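# Take the pin-gauge cassette out of its docking shuttle

## Robot

A 7-joint arm with a two-finger parallel gripper is mounted at the origin on the work surface. World frame = base frame: x ahead of the robot, y to its left, z up, the work surface at z = 0. Lengths are in m, angles in rad, forces in N, time in s.
With the tool pointing down it reaches from about 0.4 to 0.875 m from the base axis. Payload 6.5 kg.
Tool frame: the origin (TCP) lies on the centre line of the jaws, within the pads' length; the fingertips stand 11 mm ahead of it and the grasp point (between the pads) lies 8 mm behind it; z points along the fingers, y is the line along which they close (so a half turn about z gives the same grasp; the last joint's range is limited). The gripper opens to 88 mm and grips with 3 to 60 N. Pads are 18 mm wide; open, the fingers measure 123 mm over their backs; the gripper's body (75 mm by 187 mm) begins 45 mm behind the grasp point.
Start: joints at [-1.226, 0.536, -0.004, 1.538, 0.003, 1.067, -0.071], TCP at [0.26, 0.596, 0.25] pointing down, gripper open.
Joint ranges: [-2.7, 2.7], [-0.37, 2.16], [-1.27, 1.26], [0.24, 2.4], [-1.31, 4.45], [0.19, 1.91], [-2.76, 2.76]. Speed limits (rad/s): [2.39, 2.39, 3.14, 3.14, 3.14, 3.14, 3.14].

## Interface

Orientations are given as a rotation vector (axis times angle).
In Python, from plant import telemetry, imaging, ctrl gives the robot as it stands. The module is installed in compiled form; this text tells all that it offers.
- The arm moves only by the tool arm_command, never from a script. Its arguments are lists of equal length, an entry for each row: "offset": the shift along the tool's x, y, z as a fraction of full scale, a list of three; "yaw": the turn about the tool's z as a fraction of full scale; "fingers": the opening, from -1 (shut) to 1 (fully open). A call has 1 to 12 rows; each row shifts and turns the commanded pose from where the row before left it, along the tool's axes as they then stand; what a row does not reach is not made up. Full scale, the value 1, is 40 mm for a shift and pi rad for a turn. A row lasts 1/10 s, in which the tool goes at most 50 mm and 8.59 degrees, less where a joint would pass 70% of its speed; a pose out of reach is approached as far as the arm can. A call with a number of a shift or a turn outside -1 to 1 is refused whole. A call with a gripper value outside its range is refused whole. The fingers move at their own pace and stop on an object; "newtons" is the grip in N (left out, the last holds). Time passes only in rows, so rows that do not move let the fingers close. It gives the time, the measured TCP pose, the force, the opening and the grip force at its end, in the units of the state.
- telemetry.read_state(): the state, without advancing time (a new reading comes with each control period).
- imaging.read_camera(name): name is "scene" or "top" or "wrist"; returns a dict with "color" (420x560x3 uint8, red, green, blue), "depth" (420x560 float32, m along the optical axis (not along the pixel's ray), 0 where there is no reading), "camera_matrix" (3x3 intrinsics, pixels), "k1" (the pictures are not rectified: a ray, as slopes to the right and down, at radius r is drawn at 1 + k1 r^2 times it, then the intrinsics apply), "rvec" (rotation vector, rad) and "tvec" (3), from world to camera coordinates, as OpenCV has them. Camera axes: x right, y down, z forward; pixel columns grow to the right and rows downward; lengths in m; the calibration is good to about 2 mm. A picture is of the moment at which its call begins.
- ctrl.sign_off(): hands the job in; it is judged then, once.
Trained networks look in a picture, given as the dict that the camera call returned (one of the last four; its "shot" number tells which), for a name from the list of things; names that differ only in an ending like _2 or _b are one class to them, and where a whole thing is asked for, a point or a joint stands for the part that bears it (a point fixed in the world has none). Each returns a list of dicts, best first, with "confidence" (0 to 1); they miss things now and then, are a little off and sometimes report something else, mostly with a low value. They report only what shows in the picture. A call takes as long as a camera call. They do not tell look-alikes from the thing itself.
- imaging.find_in(picture, name): "xyz" ([x, y, z] in m, in world coordinates, good to about 4 mm: the middle of the surface that is visible of it).
- imaging.masks_of(picture, name): "region" (420x560 bool, what is visible of it).
The state is a dict: "t": time; "q": joint angles; "joint_velocities": joint speeds; "joint_torque": joint torques, N m; "tool_pos": TCP position; "tcp_rot": TCP orientation; "force": force on the tool from outside, world axes, zero at the start; "ft_torque": the same for the moment, N m; "width": finger opening in m; "grip_force": force on a finger pad.
Only numpy, scipy, OpenCV 4.12 (cv2) and the standard library are available. Lean on these libraries where they do the work, as an engineer would, in place of code of your own. Each camera call takes 0.05 s, during which the arm holds its last target. There are 200 camera calls.

## Task

Slide the shuttle along its rail until you feel it come up against the yellow stop, with the gauge cassette still locked in its dock. Then pinch the cassette's two yellow side catches together and lift it out, and finish while still holding it by the pinched catches, upright and still, at least 8 cm above where it sat, with the shuttle left against the stop. Leave the brass bush, the drilled block and the calculator where they are.

Things in the scene. Friction and masses are not known exactly. Their poses are not given: they have to be found in the camera images.
- rail: (All sizes here in mm.) Fixed aluminium channel, 380 long (its x) x 110 wide x 27 high; origin at the centre of its underside, on the bench. The shuttle slides along its x; the stop is at the +x end. Channel floor 8 above the bench; overhanging lips keep the shuttle from lifting out. Position and yaw differ each run.
- stop: Yellow block with a black clamp knob, fixed in the rail (somewhere different each run): 24 long (x) x 64 wide x 40 high, knob to 54. Origin at the centre of its underside, on the channel floor (8 above the bench); axes as the rail. It does not move.
- stop_face (a point): Point on the face of the stop that looks to rail -x, at the shuttle; 18 above the bench.
- shuttle: Shuttle captive in the rail (1.5 side play), 0.35 kg; no spring, slides against about 2 to 7 N of friction and stays where left. Steel base 140 long (x) x 80 wide x 12 high; origin at the centre of its underside, 8 above the bench; +x towards the stop, 40 to 170 away. In its middle the blue dock, 89 long x 62 wide, its top 46 above the bench; at its -x end the orange push plate.
- shuttle_push (a point): Centre of the outer (-x) face of the shuttle's orange upright push plate (8 thick, 50 wide, from 20 to 70 above the bench), 50 above the bench: push here towards the shuttle's +x.
- shuttle_nose (a point): Centre of the shuttle's leading (+x) end face, 18 above the bench; it meets stop_face when the shuttle is against the stop.
- cassette: Grey cassette with a row of seven steel pins on top, 70 long (x) x 26 wide (y) x 74 high, 0.15 to 0.3 kg; loose, sits 26 deep in the dock (1.5 play), origin (centre of underside) 20 above the bench, axes as the shuttle. The yellow catches on its +y and -y sides lock it: a tooth at each foot sits 4 under a steel lip, so it lifts only with both pinched fully in.
- cassette_grip (a point): Point midway between the two yellow paddles (tops of the catches), 60 above the cassette's origin, 80 above the bench while seated: pinch here, fingers closing along the cassette's y. Paddles are 24 wide (x), 54 to 102 above the bench, outer faces 48 apart, 36 when fully pinched; nothing stands beside them above the dock top.
- catch_a: Yellow catch on the cassette's +y side; origin at the cassette's origin, displaced 6 inwards (to -y) when fully pinched. Sprung outwards: 2.4 N to start, 6 N fully in; firm end stop. A grip of 15 to 30 N holds both in and carries the cassette.
- catch_b: The catch on the -y side, the mirror image of catch_a.
- bush: Bystander: brass stepped bush, 38 diameter, 50 high, standing loose on the bench; origin at the centre of its underside. Leave alone.
- block: Bystander: loose aluminium block with two drilled spots, 70 x 45 x 40 high; origin at the centre of its underside. Leave alone.
- calculator: Bystander: loose black desk calculator, 110 x 70 x 16 high; origin at the centre of its underside. Leave alone.
Mind the look-alikes: they are no part of the job. Of the things shaped like the cassette, the grey one is meant.

How it is judged:
On the way:
1. the shuttle is up against the stop (within 3 mm) with the cassette still seated in it (x of shuttle_nose in the frame of stop_face above -0.003 m and z of cassette in the frame of shuttle below 0.018 m), for 0.2 s.
At the end, for the whole second after the job is handed in: The fingers hold the cassette by both catches, each pressed in by at least 4.5 mm; the cassette is at least 77 mm above its seat, within 14 degrees of upright, still (under 30 mm/s) and touching neither shuttle, stop nor rail; the shuttle is within 5 mm of the stop (z of cassette in the frame of shuttle above 0.089 m and angle between cassette's own z axis and vertical below 0.25 rad and linear speed of cassette below 0.03 m/s and contact force between the fingers and catch_a above 2 N and contact force between the fingers and catch_b above 2 N and y of catch_a in the frame of cassette below -0.0045 m and y of catch_b in the frame of cassette above 0.0045 m and contact force between cassette and shuttle below 0.1 N and contact force between cassette and stop below 0.1 N and contact force between cassette and rail below 0.1 N and x of shuttle_nose in the frame of stop_face above -0.005 m); the arm keeps its last pose, push and grip.
It fails at once if a bystander (bush, block or calculator) was moved more than 20 mm (distance of any of bush, block, calculator from where it was at the start of the episode above 0.02 m).
It also fails if it takes over 48 s, if anything falls off the work surface, if the arm or the gripper's body presses on something with over 40 N, if the wrist force passes 120 N, or if a joint passes its speed limit or range.

## Working session

There is one attempt and no reset: what is moved stays moved. The work goes in short steps, Python scripts to look and compute and a tool call to move; the robot and the scene stay as the last step left them, time stands still between calls to the robot, and variables do not carry over. Pictures are saved under pics/ and viewed, at most 10 in all, crops included, and the job is handed in when it is done.

Besides the shell and the picture viewer there is one more tool, called after "Request:" as name(argument=value, ...), one argument or row to a line, values as JSON. arm_command: Moves the arm, as the interface text tells. Shift numbers are shares of 40 mm and turn numbers shares of pi rad, none past 1 either way. Its arguments: {"type":"object","properties":{"offset":{"type":"array","items":{"type":"array","items":{"type":"number","minimum":-1,"maximum":1}}},"yaw":{"type":"array","items":{"type":"number","minimum":-1,"maximum":1}},"fingers":{"type":"array","items":{"type":"number"}},"newtons":{"type":"number"}},"required":["offset","yaw","fingers"]}

```bash
mkdir -p pics; cat > h.py <<'E'
import numpy as np, cv2
from plant import telemetry, imaging, ctrl
def cloud(p):
    d=p["depth"]; K=p["camera_matrix"]; h,w=d.shape
    u,v=np.meshgrid(np.arange(w),np.arange(h))
    pts=np.stack([u,v],-1).reshape(-1,1,2).astype(float)
    n=cv2.undistortPoints(pts,K,np.array([p["k1"],0,0,0.])).reshape(h,w,2)
    c=np.dstack([n*d[...,None],d])
    R=cv2.Rodrigues(np.array(p["rvec"],float))[0]
    return (c-np.array(p["tvec"]).ravel())@R
def save(p,n): cv2.imwrite("pics/"+n,p["color"][...,::-1])
E
python3 - <<'E'
from h import *
for c in ["scene","top"]:
    p=imaging.read_camera(c); save(p,c+"1.png")
    for n in ["rail","stop","stop_face","shuttle","shuttle_push","shuttle_nose","cassette","cassette_grip","catch_a","bush","block","calculator"]:
        print(c,n,[(np.round(r["xyz"],3).tolist(),round(r["confidence"],2)) for r in imaging.find_in(p,n)][:4])
s=telemetry.read_state();print(s["t"],s["tool_pos"],s["tcp_rot"],s["width"])
E
```

```text
scene rail [([0.591, 0.0, 0.016], 0.67), ([0.58, -0.106, 0.087], 0.62)]
scene stop [([0.602, 0.104, 0.041], 0.89)]
scene stop_face [([0.6, 0.106, 0.043], 0.7)]
scene shuttle [([0.585, -0.086, 0.042], 0.57)]
scene shuttle_push [([0.584, -0.083, 0.04], 0.94)]
scene shuttle_nose [([0.583, -0.083, 0.039], 0.92)]
scene cassette [([0.581, -0.103, 0.086], 0.67), ([0.53, -0.315, 0.057], 0.67), ([0.771, -0.293, 0.057], 0.66), ([0.437, -0.169, 0.057], 0.57)]
scene cassette_grip [([0.766, -0.291, 0.058], 0.84), ([0.576, -0.107, 0.084], 0.82), ([0.443, -0.176, 0.057], 0.78), ([0.529, -0.316, 0.059], 0.7)]
scene catch_a [([0.548, -0.319, 0.054], 0.78), ([0.767, -0.282, 0.053], 0.66), ([0.598, -0.114, 0.089], 0.62), ([0.443, -0.168, 0.052], 0.61)]
scene bush [([0.77, 0.024, 0.031], 0.91)]
scene block [([0.734, -0.149, 0.041], 0.67)]
scene calculator [([0.428, -0.044, 0.017], 0.84)]
top rail [([0.577, -0.029, 0.031], 0.65)]
top stop [([0.591, 0.099, 0.044], 0.7)]
top stop_face [([0.588, 0.1, 0.049], 0.56), ([0.718, -0.155, 0.041], 0.29)]
top shuttle [([0.566, -0.113, 0.037], 0.97), ([0.586, 0.101, 0.047], 0.41)]
top shuttle_push [([0.568, -0.115, 0.044], 0.72)]
top shuttle_nose [([0.565, -0.114, 0.039], 0.91)]
top cassette [([0.572, -0.119, 0.087], 0.85), ([0.431, -0.184, 0.06], 0.71), ([0.524, -0.319, 0.065], 0.6)]
top cassette_grip [([0.428, -0.179, 0.068], 0.83), ([0.76, -0.299, 0.065], 0.79), ([0.578, -0.118, 0.083], 0.7), ([0.526, -0.319, 0.065], 0.68)]
top catch_a [([0.505, -0.316, 0.082], 0.58), ([0.76, -0.278, 0.061], 0.54), ([0.547, -0.318, 0.078], 0.53), ([0.444, -0.166, 0.08], 0.52)]
top bush [([0.756, 0.016, 0.034], 0.85), ([0.591, -0.121, 0.104], 0.28)]
top block [([0.721, -0.154, 0.04], 0.85)]
top calculator [([0.416, -0.052, 0.016], 0.72), ([0.756, 0.016, 0.033], 0.31)]
1.3 [0.25957686 0.59591476 0.24972499] [6.40672850e-01 3.07554037e+00 5.35996200e-05] 0.08809789483040861
```

View pics/top1.png

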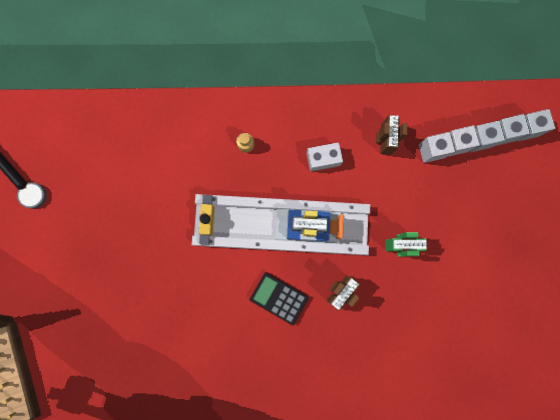

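View pics/scene1.png

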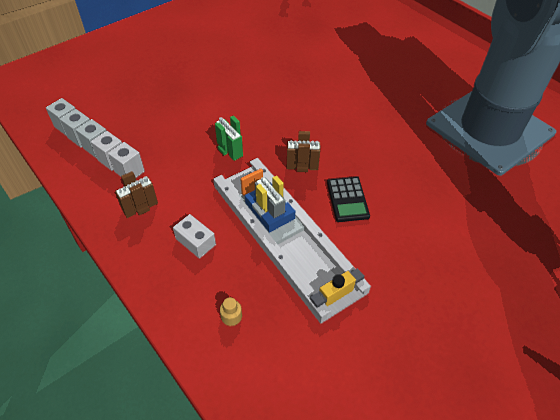

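The top view shows the stop at (206,219), the seated grey cassette at (311,224) and the orange plate at (342,226). The brown and green look-alikes are nearby. The scene view agrees. Next I'll fit the rail axis and the features from the depth data.

```bash
cat > fit.py <<'E'
from h import *
def feats(c):
    p=imaging.read_camera(c); X=cloud(p); hsv=cv2.cvtColor(p["color"],cv2.COLOR_RGB2HSV)
    ok=(p["depth"]>0)&(X[...,0]>.45)&(X[...,0]<.7)&(X[...,1]>-.26)&(X[...,1]<.2)&(X[...,2]<.2)
    H,S,V=[hsv[...,i].astype(int) for i in range(3)]
    return p,X,ok,H,S,V
E
python3 - <<'E'
from fit import *
for c in ["top","scene"]:
    p,X,ok,H,S,V=feats(c)
    m=ok&(S<60)&(V>100)&(abs(X[...,2]-.027)<.006)
    n,l,st,ce=cv2.connectedComponentsWithStats(m.astype(np.uint8))
    P=X[m][:,:2]
    r=cv2.minAreaRect((P*1000).astype(np.float32)); print(c,"rail rect",r,m.sum())
    cen=np.array(r[0])/1000; 
    b=cv2.boxPoints(r)/1000; e=max([b[1]-b[0],b[2]-b[1]],key=np.linalg.norm); e/=np.linalg.norm(e); e*=np.sign(e[1]); f=np.array([-e[1],e[0]])
    print("axis",e,"deg",np.degrees(np.arctan2(e[1],e[0])),"cen",cen)
    for nm,mm in [("orange",(H>5)&(H<17)&(S>160)&(X[...,2]>.035)),("yellow",(H>20)&(H<33)&(S>150)&(V>120)),("blue",(H>95)&(H<125)&(S>120)&(X[...,2]>.04)),("white",(S<60)&(X[...,2]>.085))]:
        mm=mm&ok; Q=X[mm]; a=(Q[:,:2]-cen)@e; o=(Q[:,:2]-cen)@f
        if nm=="yellow":
            parts=[("stop",a>a.max()-.06),("catch",a<a.max()-.06)]
        else: parts=[(nm,a>-9)]
        for k,g in parts:
            pc=lambda v:np.round(np.percentile(v[g],[2,10,50,90,98]),4).tolist()
            print(k,g.sum(),"along",pc(a),"across",pc(o),"z",pc(Q[:,2]))
    if c=="top":
        R=cv2.Rodrigues(telemetry.read_state()["tcp_rot"])[0]; print(R.round(3))
E
```

```text
top rail rect ((614.6498413085938, -62.750640869140625), (380.039794921875, 183.1748809814453), 85.10367584228516) 3290
axis [0.08535292 0.9963508 ] deg 85.10368 cen [ 0.61464984 -0.06275064]
orange 204 along [-0.1252, -0.1238, -0.1198, -0.1084, -0.106] across [0.0159, 0.0234, 0.0386, 0.0527, 0.0601] z [0.0386, 0.0406, 0.0457, 0.0712, 0.0727]
stop 193 along [0.1507, 0.1522, 0.1604, 0.1696, 0.1713] across [0.0076, 0.0109, 0.0478, 0.0638, 0.0671] z [0.0379, 0.0463, 0.0485, 0.0508, 0.0527]
catch 47 along [-0.0654, -0.0635, -0.0552, -0.046, -0.0459] across [0.0197, 0.0221, 0.0227, 0.0607, 0.0608] z [0.0563, 0.0721, 0.0901, 0.1028, 0.1047]
blue 424 along [-0.0998, -0.0974, -0.0363, -0.0167, -0.0143] across [0.0076, 0.0105, 0.0446, 0.0642, 0.0672] z [0.0433, 0.0446, 0.0466, 0.0488, 0.05]
white 231 along [-0.09, -0.0844, -0.0573, -0.0312, -0.0266] across [0.0245, 0.0293, 0.0373, 0.0437, 0.0457] z [0.0851, 0.0854, 0.0868, 0.0952, 0.099]
[[-0.917  0.399  0.   ]
 [ 0.399  0.917 -0.   ]
 [-0.    -0.    -1.   ]]
scene rail rect ((612.8846435546875, -62.851043701171875), (381.3353271484375, 183.5
[... 159 characters left out ...]
66, -0.1084] across [0.0115, 0.0155, 0.0344, 0.1442, 0.1522] z [0.0368, 0.0404, 0.0561, 0.0694, 0.072]
stop 514 along [0.1522, 0.1558, 0.1718, 0.1735, 0.1741] across [0.0042, 0.0078, 0.0293, 0.0605, 0.065] z [0.0121, 0.0185, 0.0456, 0.0486, 0.0497]
catch 223 along [-0.067, -0.0632, -0.0469, -0.0448, -0.0442] across [0.0117, 0.0133, 0.0202, 0.0567, 0.0583] z [0.0491, 0.0626, 0.0973, 0.102, 0.1039]
blue 379 along [-0.0993, -0.0924, -0.0244, -0.0127, 0.168] across [0.0046, 0.006, 0.0201, 0.0599, 0.0654] z [0.0409, 0.0427, 0.0452, 0.0476, 0.0548]
white 135 along [-0.0843, -0.0764, -0.0482, -0.0276, -0.0252] across [0.0249, 0.0288, 0.0348, 0.0389, 0.0431] z [0.0851, 0.0854, 0.089, 0.0942, 0.0974]
```

```bash
cat > fit2.py <<'E'
from fit import *
def run(c,show=True):
    p,X,ok,H,S,V=feats(c)
    m=ok&(S<60)&(V>100)&(abs(X[...,2]-.027)<.006)&(X[...,0]<.665)
    n,l,st,ce=cv2.connectedComponentsWithStats(cv2.dilate(m.astype(np.uint8),np.ones((3,3))))
    k=1+np.argmax(st[1:,4]); 
    big=(l>0)&np.isin(l,[i for i in range(1,n) if st[i,4]>150])
    P=X[m&big][:,:2]
    r=cv2.minAreaRect((P*1000).astype(np.float32)); b=cv2.boxPoints(r)/1000
    e=max([b[1]-b[0],b[2]-b[1]],key=np.linalg.norm); e/=np.linalg.norm(e); e*=np.sign(e[1]); f=np.array([-e[1],e[0]]); cen=np.array(r[0])/1000
    print(c,"rail",np.round(cen,4),np.round(r[1],1),"deg",round(np.degrees(np.arctan2(e[1],e[0])),2))
    for nm,mm in [("orangetop",(H>5)&(H<17)&(S>160)&(X[...,2]>.066)),("orange",(H>5)&(H<17)&(S>160)&(X[...,2]>.035)),("stop",(H>20)&(H<33)&(S>150)&(V>100)&(X[...,2]>.04)&(X[...,1]>.06)),("catchtop",(H>20)&(H<33)&(S>150)&(V>100)&(X[...,2]>.093)),("bluetop",(H>95)&(H<125)&(S>120)&(abs(X[...,2]-.046)<.005))]:
        mm=mm&ok; Q=X[mm]; a=(Q[:,:2]-cen)@e; o=(Q[:,:2]-cen)@f
        g=abs(o)<.06; a=a[g];o=o[g];z=Q[g,2]
        if len(a)==0: print(nm,"none"); continue
        pc=lambda v:np.round(np.percentile(v,[3,50,97])*1000,1).tolist()
        mid=lambda v:(np.percentile(v,3)+np.percentile(v,97))/2
        print(nm,len(a),"along",pc(a),"across",pc(o),"z",pc(z),"mid",np.round(cen+mid(a)*e+mid(o)*f,4))
    return cen,e,f
E
python3 - <<'E'
from fit2 import *
run("top");run("scene")
print(imaging.read_camera("top")["shot"])
E
```

```text
top rail [ 0.5781 -0.0598] [380.3 109.9] deg 85.11
orangetop 71 along [-125.4, -122.3, -119.8] across [-21.2, 1.6, 24.0] z [66.7, 70.5, 72.8] mid [ 0.5662 -0.1818]
orange 206 along [-125.0, -119.5, -106.0] across [-19.3, 1.7, 22.3] z [38.5, 46.0, 72.4] mid [ 0.5667 -0.1747]
stop 188 along [150.7, 160.8, 171.2] across [-28.6, 11.1, 30.3] z [44.4, 48.5, 51.7] mid [0.5909 0.1007]
catchtop 21 along [-64.2, -55.3, -45.7] across [-15.5, -14.0, 24.2] z [94.0, 101.6, 105.3] mid [ 0.5691 -0.1141]
bluetop 419 along [-99.4, -36.3, -14.5] across [-28.8, 9.5, 30.3] z [43.9, 46.7, 49.5] mid [ 0.5725 -0.1164]
scene rail [ 0.5774 -0.0604] [382.4 112. ] deg 84.95
orangetop 84 along [-125.5, -120.9, -91.7] across [-22.4, 0.1, 23.0] z [66.3, 69.0, 86.6] mid [ 0.5675 -0.1686]
orange 296 along [-124.9, -119.1, -108.1] across [-24.3, -5.6, 22.1] z [37.7, 58.3, 70.8] mid [ 0.5682 -0.1766]
stop 332 along [152.3, 166.0, 174.1] across [-30.8, -9.7, 29.3] z [41.0, 46.8, 49.6] mid [0.5925 0.1021]
catchtop 132 along [-66.6, -53.5, -43.8] across [-24.0, -14.3, 22.1] z [93.9, 100.8, 103.4] mid [ 0.5734 -0.1155]
bluetop 355 along [-97.7, -25.4, -11.9] across [-31.0, -16.8, 28.3] z [41.6, 45.3, 48.1] mid [ 0.5739 -0.1151]
7
```

Request:
arm_command(
  offset=[
    [0,0,0],
    [0,0,0],
    [0,0,0],
    [0,0,0],
    [0,0,0],
    [0,0,0],
    [0,0,0],
    [0,0,0],
    [0,0,0],
    [0,0,0],
  ],
  yaw=[0.0441,0.0441,0.0441,0.0441,0.0441,0.0441,0.0441,0.0441,0.0441,0],
  fingers=[-1,-1,-1,-1,-1,-1,-1,-1,-1,-1],
  newtons=20,
)

```text
t: 2.55
tool_pos: [0.2594, 0.596, 0.2497]
tcp_rot: [2.317, 2.122, 0.0]
force: [-0.6, 0.3, 0.7]
width: 0.0104
grip_force: 0.0
```

Request:
arm_command(
  offset=[
    [-0.4,0.2,0],
    [-0.8,0.4,0],
    [-0.8,0.4,0],
    [-0.8,0.4,0],
    [-0.8,0.4,0],
    [-0.8,0.4,0],
    [-0.8,0.4,0],
    [-0.8,0.4,0],
    [-0.8,0.4,0],
    [-0.8,0.4,0],
    [-0.8,0.4,0],
    [-0.8,0.4,0],
  ],
  yaw=[0,0,0,0,0,0,0,0,0,0,0,0],
  fingers=[-1,-1,-1,-1,-1,-1,-1,-1,-1,-1,-1,-1],
)

```text
t: 3.75
tool_pos: [0.4114, 0.212, 0.25]
tcp_rot: [2.311, 2.128, 0.001]
force: [-0.8, 0.4, 0.5]
width: 0.0005
grip_force: 0.0
```

Request:
arm_command(
  offset=[
    [-0.9,0.4,0],
    [-0.9,0.4,0],
    [-0.9,0.4,0],
    [-0.9,0.4,0],
    [-0.9,0.4,0],
    [-0.9,0.4,0],
    [-0.9,0.4,0],
    [-0.9,0.4,0],
    [-0.9,0.4,0],
    [-0.9,0.4,0],
    [-0.9,0.4,0],
    [-0.6,0.3,0],
  ],
  yaw=[0,0,0,0,0,0,0,0,0,0,0,0],
  fingers=[-1,-1,-1,-1,-1,-1,-1,-1,-1,-1,-1,-1],
)

```text
t: 4.95
tool_pos: [0.5619, -0.2245, 0.2499]
tcp_rot: [2.313, 2.125, -0.001]
force: [-0.9, -0.8, 0.2]
width: 0.0005
grip_force: 0.0
```

Request:
arm_command(
  offset=[
    [0,0,0],
    [0,0,0],
  ],
  yaw=[0,0],
  fingers=[-1,-1],
)

```text
t: 5.15
tool_pos: [0.5616, -0.2215, 0.2495]
tcp_rot: [-2.313, -2.125, 0.0]
force: [-0.9, 0.8, 0.2]
width: 0.0006
grip_force: 0.0
```

Request:
arm_command(
  offset=[
    [0,0.05,0.8],
    [0,0,0.8],
    [0,0,0.8],
    [0,0,0.8],
    [0,0,0.8],
    [0,0,0.5],
    [0,0,0.3],
    [0,0,0],
  ],
  yaw=[0,0,0,0,0,0,0,0],
  fingers=[-1,-1,-1,-1,-1,-1,-1,-1],
)

```text
t: 5.95
tool_pos: [0.5631, -0.2198, 0.0566]
tcp_rot: [-2.311, -2.124, 0.001]
force: [-0.5, -0.1, 0.8]
width: 0.0005
grip_force: 0.0
```

```bash
python3 - <<'E'
from h import *
p=imaging.read_camera("scene"); cv2.imwrite("pics/s2.png",cv2.resize(p["color"][120:340,150:430,::-1],None,fx=2.5,fy=2.5))
print(telemetry.read_state()["force"])
E
```

```text
[-0.10224062 -0.62802804  0.54435729]
```

View pics/s2.png

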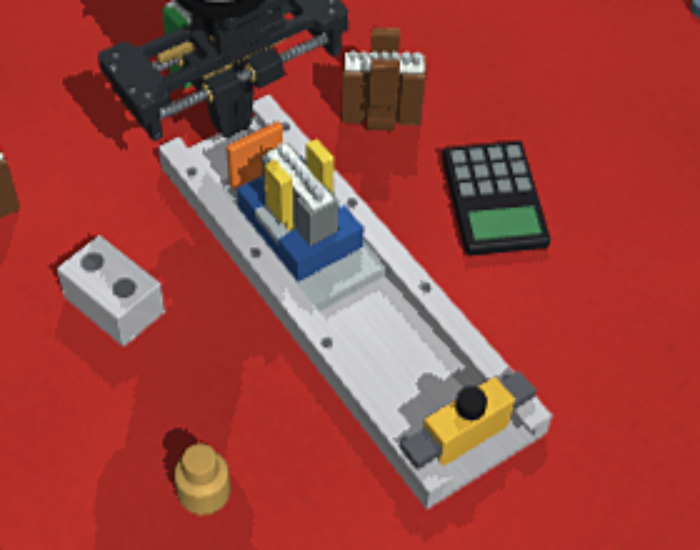

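The closed fingers sit centred behind the orange plate, at about (235,110) in the crop. I'll push now.

Request:
arm_command(
  offset=[
    [0.25,0,0],
    [0.2,0,0],
    [0.2,0,0],
    [0.2,0,0],
    [0.3,0,0],
    [0.3,0,0],
    [0.3,0,0],
    [0.3,0,0],
    [0.3,0,0],
    [0.3,0,0],
    [0.3,0,0],
    [0.3,0,0],
  ],
  yaw=[0,0,0,0,0,0,0,0,0,0,0,0],
  fingers=[-1,-1,-1,-1,-1,-1,-1,-1,-1,-1,-1,-1],
)

```text
t: 7.2
tool_pos: [0.5756, -0.0936, 0.0587]
tcp_rot: [2.315, 2.119, -0.001]
force: [-0.2, -6.1, 4.9]
width: 0.0005
grip_force: 3.1
```

Request:
arm_command(
  offset=[
    [0.2,0,0],
    [0.2,0,0],
    [0.2,0,0],
  ],
  yaw=[0,0,0],
  fingers=[-1,-1,-1],
)

```text
t: 7.5
tool_pos: [0.5777, -0.0698, 0.0587]
tcp_rot: [2.315, 2.119, -0.001]
force: [-0.1, -7.1, 3.3]
width: 0.0009
grip_force: 3.2
```

Request:
arm_command(
  offset=[
    [0.08,0,0],
    [0.08,0,0],
  ],
  yaw=[0,0],
  fingers=[-1,-1],
)

```text
t: 7.7
tool_pos: [0.5782, -0.0634, 0.0586]
tcp_rot: [2.315, 2.12, -0.001]
force: [-0.9, -6.6, 3.3]
width: 0.0004
grip_force: 3.2
```

Request:
arm_command(
  offset=[
    [0.05,0,0],
    [0.05,0,0],
  ],
  yaw=[0,0],
  fingers=[-1,-1],
)

```text
t: 7.9
tool_pos: [0.5785, -0.0606, 0.0587]
tcp_rot: [2.314, 2.118, -0.002]
force: [-1.4, -11.3, 3.8]
width: 0.0006
grip_force: 5.8
```

Request:
arm_command(
  offset=[
    [0.05,0,0],
    [0.05,0,0],
  ],
  yaw=[0,0],
  fingers=[-1,-1],
)

```text
t: 8.1
tool_pos: [0.5787, -0.0605, 0.0589]
tcp_rot: [2.314, 2.113, -0.006]
force: [-1.6, -18.6, 3.8]
width: 0.0006
grip_force: 9.7
```

The position has stopped changing while the force climbs to 18 N, so the shuttle is on the stop. I'll hold briefly, back off, raise and look.

Request:
arm_command(
  offset=[
    [0,0,0],
    [0,0,0],
    [0,0,0],
    [-0.3,0,0],
    [-0.6,0,0],
    [0,0,-0.8],
    [0,0,-0.8],
    [0,0,-0.8],
    [0,0,-0.8],
    [0,0,0],
    [0,0,0],
  ],
  yaw=[0,0,0,0,0,0,0,0,0,0,0],
  fingers=[-1,-1,-1,-1,-1,1,1,1,1,1,1],
)

```text
t: 9.2
tool_pos: [0.5754, -0.0886, 0.1861]
tcp_rot: [-2.314, -2.124, -0.002]
force: [0.7, 0.3, -0.8]
width: 0.0464
grip_force: 0.0
```

```bash
python3 - <<'E'
from fit2 import *
run("scene");run("top")
p=imaging.read_camera("scene"); cv2.imwrite("pics/s3.png",cv2.resize(p["color"][120:340,150:430,::-1],None,fx=2.5,fy=2.5))
p=imaging.read_camera("wrist"); save(p,"w3.png")
for n in ["cassette","cassette_grip","catch_a"]: print(n,[(np.round(r["xyz"],3).tolist(),round(r["confidence"],2)) for r in imaging.find_in(p,n)][:4])
s=telemetry.read_state();print(s["t"],s["tool_pos"],s["tcp_rot"],s["force"],s["width"])
E
```

```text
scene rail [ 0.5774 -0.0598] [381.5 112.3] deg 85.04
orangetop 93 along [10.8, 15.3, 49.2] across [-23.9, -0.4, 23.3] z [66.6, 69.3, 81.8] mid [ 0.5803 -0.0299]
orange 348 along [12.1, 17.1, 29.9] across [-25.0, -3.8, 21.6] z [38.4, 54.5, 71.2] mid [ 0.5809 -0.039 ]
stop 338 along [151.7, 165.3, 173.5] across [-30.9, -10.0, 29.9] z [40.8, 46.8, 49.7] mid [0.592  0.1021]
catchtop 163 along [69.0, 80.8, 91.7] across [-24.5, -15.6, 22.4] z [93.8, 101.0, 103.3] mid [0.5854 0.0201]
bluetop 416 along [38.6, 110.5, 123.8] across [-31.0, -17.4, 28.9] z [42.0, 45.3, 47.9] mid [0.5855 0.021 ]
top rail [ 0.5781 -0.0592] [380.3 110. ] deg 85.04
orangetop none
orange none
stop 201 along [150.4, 159.3, 170.3] across [-28.3, 11.4, 30.6] z [44.7, 48.5, 51.8] mid [0.5909 0.1007]
catchtop 30 along [66.2, 72.9, 86.6] across [-21.4, -14.3, 23.6] z [96.4, 101.4, 104.0] mid [0.5837 0.017 ]
bluetop 210 along [59.3, 111.5, 122.8] across [-29.4, 5.3, 29.7] z [43.7, 46.1, 49.6] mid [0.5859 0.0315]
cassette [([0.432, -0.162, 0.024], 0.8), ([0.583, 0.019, 0.088], 0.79), ([0.53, -0.29, 0.026], 0.61)]
cassette_grip [([0.433, -0.162, 0.028], 0.89), ([0.585, 0.015, 0.086], 0.7)]
catch_a [([0.601, 0.013, 0.104], 0.74), ([0.542, -0.311, 0.012], 0.63), ([0.444, -0.169, 0.022], 0.62), ([0.505, -0.313, 0.015], 0.56)]
9.55 [ 0.57482114 -0.08955673  0.18492697] [-2.31505610e+00 -2.12225262e+00  1.65295609e-03] [ 0.13409084 -0.25968094  0.17402408] 0.07396446287224254
```

View pics/s3.png

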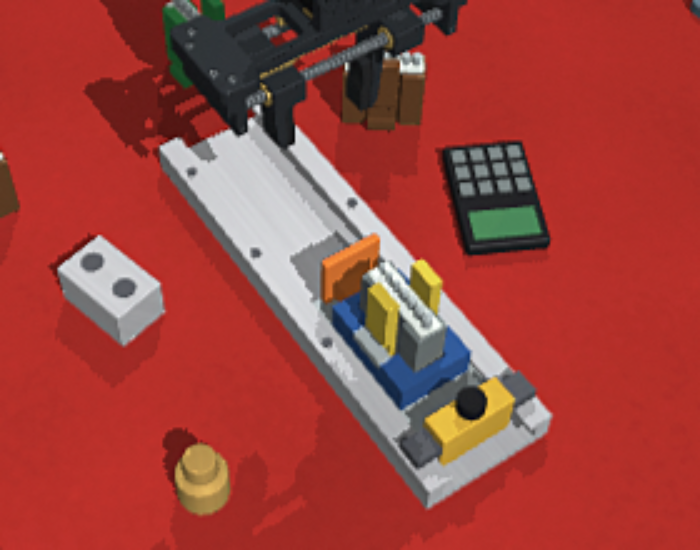

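View pics/w3.png

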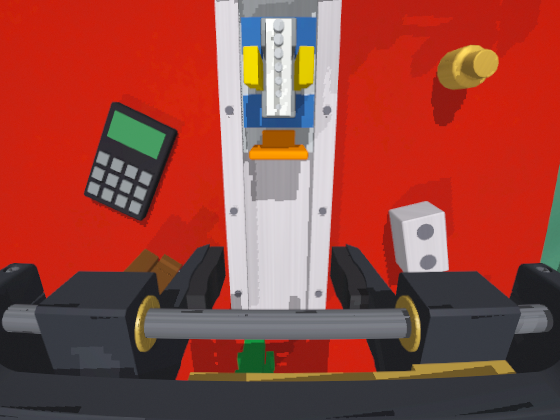

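The shuttle nose is against the stop and the cassette is still seated: its centre is about 80 mm along the rail, and it's centred in the wrist view at (278,67). I'll move over it and go down.

Request:
arm_command(
  offset=[
    [0.7,0,0],
    [0.7,0,0],
    [0.7,0,0],
    [0.65,0,0],
    [0,0,0],
    [0,0,0.6],
    [0,0,0.6],
    [0,0,0.6],
    [0,0,0.6],
    [0,0,0.4],
    [0,0,0],
    [0,0,0],
  ],
  yaw=[0,0,0,0,0,0,0,0,0,0,0,0],
  fingers=[1,1,1,1,1,1,1,1,1,1,1,1],
)

```text
t: 10.75
tool_pos: [0.5851, 0.0192, 0.0741]
tcp_rot: [2.316, 2.122, -0.0]
force: [0.5, -0.5, 0.4]
width: 0.0879
grip_force: 0.0
```

```bash
python3 - <<'E'
from h import *
p=imaging.read_camera("scene"); cv2.imwrite("pics/s4.png",cv2.resize(p["color"][140:320,230:410,::-1],None,fx=3,fy=3))
s=telemetry.read_state();print(s["t"],s["tool_pos"],s["tcp_rot"],s["force"],s["width"])
E
```

```text
10.8 [0.58558295 0.01942154 0.07467194] [2.31549559e+00 2.12157315e+00 1.53107033e-03] [-0.17086899  0.07160208  0.06665686] 0.08822634059148597
```

View pics/s4.png

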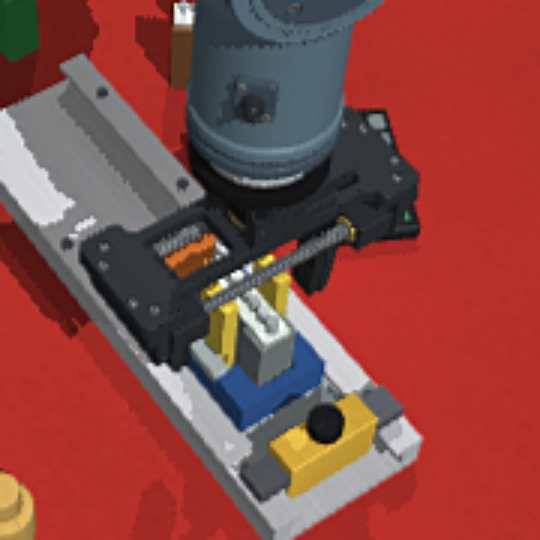

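The fingers straddle both yellow paddles, at about (225,330) and (275,285). I'll pinch now.

Request:
arm_command(
  offset=[
    [0,0,0.05],
    [0,0,0],
    [0,0,0],
    [0,0,0],
    [0,0,0],
    [0,0,0],
    [0,0,0],
    [0,0,0],
    [0,0,0],
    [0,0,0],
    [0,0,0],
    [0,0,0],
  ],
  yaw=[0,0,0,0,0,0,0,0,0,0,0,0],
  fingers=[-1,-1,-1,-1,-1,-1,-1,-1,-1,-1,-1,-1],
  newtons=25,
)

```text
t: 12.0
tool_pos: [0.5848, 0.02, 0.0721]
tcp_rot: [-2.316, -2.123, -0.0]
force: [-2.7, 1.2, 4.4]
width: 0.0338
grip_force: 25.0
```

Request:
arm_command(
  offset=[
    [0,0,-0.1],
    [0,0,-0.1],
    [0,0,-0.15],
    [0,0,-0.15],
    [0,0,0],
  ],
  yaw=[0,0,0,0,0],
  fingers=[-1,-1,-1,-1,-1],
)

```text
t: 12.5
tool_pos: [0.5855, 0.0199, 0.0927]
tcp_rot: [2.315, 2.122, 0.002]
force: [-0.0, -0.7, -2.3]
width: 0.0342
grip_force: 25.0
```

Request:
arm_command(
  offset=[
    [0,0,-0.2],
    [0,0,-0.3],
    [0,0,-0.3],
    [0,0,-0.3],
    [0,0,-0.3],
    [0,0,-0.3],
    [0,0,-0.3],
    [0,0,-0.2],
    [0,0,-0.1],
    [0,0,0],
    [0,0,0],
    [0,0,0],
  ],
  yaw=[0,0,0,0,0,0,0,0,0,0,0,0],
  fingers=[-1,-1,-1,-1,-1,-1,-1,-1,-1,-1,-1,-1],
)

```text
t: 13.7
tool_pos: [0.5844, 0.0199, 0.1832]
tcp_rot: [-2.315, -2.123, 0.001]
force: [0.1, -0.6, -1.6]
width: 0.0339
grip_force: 25.0
```

```bash
python3 - <<'E'
from fit2 import *
run("scene")
p=imaging.read_camera("scene"); cv2.imwrite("pics/s5.png",cv2.resize(p["color"][80:320,180:440,::-1],None,fx=2.5,fy=2.5))
print([np.round(r["xyz"],3) for r in imaging.find_in(p,"cassette")])
s=telemetry.read_state();print(s["t"],s["tool_pos"],s["force"],s["width"],s["grip_force"],abs(s["joint_velocities"]).max())
E
```

```text
scene rail [ 0.5773 -0.0606] [383.3 112.3] deg 85.3
orangetop 73 along [12.6, 16.0, 19.1] across [-24.9, -4.7, 14.6] z [66.3, 68.8, 70.8] mid [ 0.5837 -0.0452]
orange 356 along [13.5, 18.0, 30.6] across [-24.9, -3.7, 19.7] z [37.7, 49.8, 70.0] mid [ 0.5816 -0.0388]
stop 339 along [152.6, 166.2, 174.2] across [-32.0, -11.8, 28.1] z [41.8, 47.1, 50.1] mid [0.5926 0.1021]
catchtop 172 along [71.9, 90.9, 92.7] across [-18.7, -14.2, 14.0] z [138.4, 163.1, 198.7] mid [0.5864 0.0212]
bluetop 603 along [37.8, 101.0, 124.6] across [-31.5, -5.8, 27.7] z [41.8, 45.1, 47.8] mid [0.5858 0.0202]
[array([ 0.452, -0.189,  0.052]), array([ 0.528, -0.312,  0.06 ]), array([0.597, 0.042, 0.181]), array([ 0.77 , -0.293,  0.055])]
13.85 [0.58459498 0.0199057  0.18332113] [-0.28032705 -0.33921078 -2.18853674] 0.033479514795812265 24.999576476488983 0.0008594911745529298
```

View pics/s5.png

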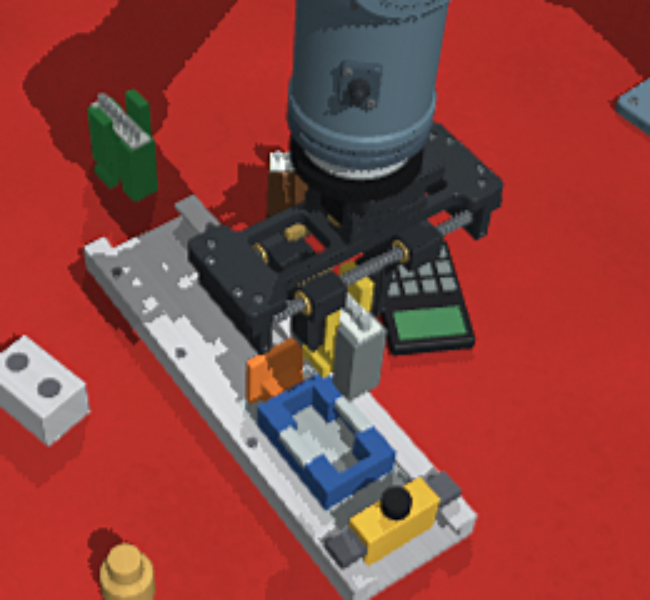

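The cassette hangs upright at about (358,345), 11 cm above its empty dock. The shuttle hasn't left the stop, and the arm is still. I'm handing the job in.

```bash
python3 -c "
from plant import ctrl
print(ctrl.sign_off())"
```

```text
the job is handed in; nothing more can be done
None
```

I handed the job in with the shuttle against the stop and the cassette held upright and still by its pinched catches, about 11 cm above its seat; the sign-off returned no verdict.

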